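# Refit the battery tray and bolt it in

### The arm

A 6-joint arm with a two-finger parallel gripper is mounted at the origin on the work surface. World frame = base frame: x ahead of the robot, y to its left, z up, the work surface at z = 0. Lengths are in m, angles in rad, forces in N, time in s.
With the tool pointing down it reaches from about 0.25 to 0.775 m from the base axis. Payload 4 kg.
Tool frame: the origin (TCP) lies at the very end of the fingers, on their centre line; the grasp point (between the pads) lies 19 mm behind it (env.tcp_to_grasp is the distance from the TCP to the grasp point, in m); z points along the fingers, x is the direction in which the jaws open and shut, and the axes are right-handed (so a half turn about z gives the same grasp; the last joint's range is limited). The gripper opens to 94 mm and grips with 3 to 60 N. Pads are 16 mm wide; open, the fingers measure 119 mm over their backs; the gripper's body (75 mm by 177 mm) begins 78 mm behind the grasp point.
Start: joints at [-1.249, 0.087, 1.371, -0, 1.684, -0.103], TCP at [0.227, -0.501, 0.168] pointing down, gripper open.
Joint ranges: [-3.1, 3.1], [-0.76, 2.03], [0.27, 2.55], [-1.08, 4.22], [0.17, 2.65], [-2.57, 2.57]. Speed limits (rad/s): [2.79, 2.79, 3.14, 3.14, 3.14, 3.14].

### API

Orientations are given as a unit quaternion [w, x, y, z].
In Python, from plant import env, eyes, order gives the robot as it stands.
- The arm moves only by the shell command python3 -m crank 'ROWS' [OPENING] [FORCE]. ROWS is JSON, a list of rows, each an object with "offset": the shift along the world's x, y, z in m, a list of three; "dr": the turn, a rotation vector about the world's x, y, z in rad, a list of three. In form: [{"offset": [x, y, z], "dr": [wx, wy, wz]}, ...]. A call has 1 to 5 rows; each row is the pose to reach, as a shift and turn from the pose measured when the call began; what a row does not reach only later rows make up. A row lasts 1/12 s, in which the tool goes at most 41.7 mm and 7.16 degrees, less where a joint would pass 70% of its speed; a pose out of reach is approached as far as the arm can. A call with a gripper value outside its range is refused whole. OPENING is the opening, from 0 (shut) to 1 (fully open), set as the call begins (- or left out, the last holds). The fingers move at their own pace and stop on an object; FORCE is the grip in N (left out, the last holds). Time passes only in rows, so rows that repeat a pose let the fingers close. It gives the time, the measured TCP pose, the force and the opening at its end, in the units of the state.
- env.observe(): the state, without advancing time (a new reading comes with each control period).
- eyes.grab_frame(name): name is "scene" or "top" or "wrist"; returns a dict with "img" (400x640x3 uint8, red, green, blue), "depth" (400x640 float32, m along the optical axis (not along the pixel's ray), 0 where there is no reading), "camera_matrix" (3x3 intrinsics, pixels), "k1" (the pictures are not rectified: a ray, as slopes to the right and down, at radius r is drawn at 1 + k1 r^2 times it, then the intrinsics apply), "R" (3x3) and "t" (3): a world point X has camera coordinates R X + t; the wrist camera has in their place "hand_eye" (4x4, takes a point from camera to tool coordinates, whose origin is the TCP and whose axes are the tool frame's). Camera axes: x right, y down, z forward; pixel columns grow to the right and rows downward; lengths in m; the calibration is good to about 2 mm. A picture is of the moment at which its call begins: read the wrist's pose just before it.
- order.close_job(): hands the job in, once; it reports no verdict.
The state is a dict: "time": time; "joint_pos": joint angles; "joint_vel": joint speeds; "joint_efforts": joint torques, N m; "eef_pos": TCP position; "ee_rot": TCP orientation; "contact_force": force on the tool from outside, world axes, zero at the start; "torque": the same for the moment, N m; "width": finger opening in m.
Only numpy, scipy, OpenCV 4.12 (cv2) and the standard library are available. Lean on these libraries where they do the work, as an engineer would, in place of code of your own. Each camera call takes 0.05 s, during which the arm holds its last target. There are 200 camera calls.

### The job

Pick up the battery tray by its handle, keep it level, and slide it into the bay in the front of the instrument case until its front panel sits flush against the case; the guide rails inside are off centre and out of sight, so find the long left rail by gentle touch, slide along it, and never force it. Then slide the red-knobbed bolt fully across to lock the tray in, let go, and leave the other things on the bench where they are.

Things in the scene. Friction and masses are not known exactly. Their poses are not given: they have to be found in the camera images.
- case: Cream instrument case, blue front, fixed: 240 deep (x) x 230 wide (y) x 68 mm high. Origin at bench height under the middle of its front face, the plane x = 0; +x runs into the case, -x out towards the robot. A red stripe on top marks y = 0. In the front is the battery bay. The tray is home when its panel touches the front face. Tray pressed on case over 25 N does damage.
- bay_mouth (a point): Middle of the lower edge of the bay's mouth, on the front face, axes as the case. The mouth is 114 mm wide (y -57 to 57), 44 mm high (z 8 to 52 mm over the bench). The bay's floor is level, 8 mm above the bench, with a plain front edge.
- bay_guides (a point): Nominal middle of the hidden guides: on the bay floor at case x = 80, y = 0. Two fixed upright rails parallel to the case's x, 82 mm apart, 8 thick, 38 mm high, square-ended, to x = 130 mm. The left (+y) rail starts at x = 8, the right one at x = 40 mm. Their true mid line lies up to 12 mm either side of y = 0, new every time and not in this reading: only contact shows it.
- tray: Loose battery tray, 0.26 to 0.40 kg: grey box 120 long (x) x 80 wide (y) x 32 mm high, blue cells inside, rear corners rounded 3 mm. Origin on the underside below the box's middle; +x to the rear end, which enters the bay first. At the front (x -66 to -60) a cream panel 138 wide, 52 mm high from the underside. Home: origin at case x = 60 mm, 8 mm above the bench, axes parallel to the case.
- tray_handle (a point): Centre of the black handle bar, at tray x = -111, y = 0, 31 mm above the underside; axes as the tray. The bar is an upright strip 10 thick (x), 62 long (y), 26 mm tall, with 40 mm free between it and the panel; an 8 mm wide arm at each end joins it to the panel (46 mm free between the arms). Take it from above, one finger either side of the bar.
- bolt (a joint): Retaining bolt on the case's top front edge, left (+y) of the bay. 0 = open, 0.038 m = fully across; moves to the case's -y with about 1.5 N friction, stays where left. Its steel tongue, 20 mm wide (y), hangs before the front face at case x = -16 to -10 mm, down to z = 38 mm; centred on y = 96 mm when open, 58 when across. A tray that is not home blocks it.
- bolt_knob (a point): Centre of the bolt's red knob, 12 (x) x 16 (y) x 20 mm tall, z = 74 to 94 mm above the bench, at case x = 8 mm, on the tongue's centre line. Moves with the bolt; axes as the case.
- meter: Red multimeter lying flat, 150 x 80 x 41 mm, 0.4 kg, loose; a bystander. Origin under its centre. It and the tray may change sides.
- pot: Small open steel pot, 72 mm across, 50 mm high, loose; a bystander. Origin under its centre.
- spanner: Steel spanner, 170 mm long, lying on the bench, loose; a bystander. Origin near its middle, on its underside.
There are look-alikes about, which are no part of the job. There is more than one size of the tray; the job needs the largest.

How it is judged:
On the way, in this order (a step that is already met when the one before it is completed fails the run):
1. the tray is flush home in the bay while the bolt is still open (x of tray in the frame of case above 0.0575 m and y of tray in the frame of case between -0.017 and 0.017 m and z of tray in the frame of case between 0.005 and 0.013 m and angle between the x axis of tray and the x axis of case, either way round below 0.04 rad and value of joint bolt below 0.008 m), for 0.2 s.
2. the bolt is fully across (value of joint bolt above 0.034 m), for 0.2 s.
At the end, for the whole second after the job is handed in: The tray lies at rest in the bay on its floor (within 3 mm of it, level and parallel to the case within 0.04 rad, between the guides: within 17 mm of the case's centre line), its panel within 2.5 mm of the case's front face, and the bolt is at least 34 mm of its 38 mm across; the robot has let go (x of tray in the frame of case above 0.0575 m and y of tray in the frame of case between -0.017 and 0.017 m and z of tray in the frame of case between 0.005 and 0.011 m and angle between the x axis of tray and the x axis of case, either way round below 0.04 rad and angle between tray's own z axis and vertical below 0.04 rad and value of joint bolt above 0.034 m and linear speed of tray below 0.01 m/s); the robot touches nothing.
It fails at once if the tray is pressed against the case with more than 25 N (contact force between tray and case above 25 N).
It fails at once if the tray is tipped more than 25 degrees (angle between tray's own z axis and vertical above 0.44 rad).
It fails at once if a bystander is moved more than 20 mm (distance of any of meter, pot, spanner from where it was at the start of the episode above 0.02 m).
It also fails if it takes over 70 s, if anything falls off the work surface, if the arm or the gripper's body presses on something with over 40 N, if the wrist force passes 120 N, or if a joint passes its speed limit or range.

## Working session

There is one attempt and no reset: what is moved stays moved. The work goes in short steps, Python scripts to look and compute and a shell command to move; the robot and the scene stay as the last step left them, time stands still between calls to the robot, and variables do not carry over. Pictures are saved under pics/ and viewed, about 8 in all and at most 12, crops included, and the job is handed in when it is done.

```bash
ls; mkdir -p pics; python3 - <<'E'
from plant import env,eyes,order
import cv2,numpy as np
print(env.observe())
for n in ("scene","top"):
    f=eyes.grab_frame(n); np.savez(f"{n}0.npz",**f); cv2.imwrite(f"pics/{n}0.png",f["img"][:,:,::-1]); print(n,f["camera_matrix"],f["k1"],f["R"],f["t"])
E
```

```text
pics
{'time': 0.0, 'joint_pos': array([-1.24908569e+00,  8.79757419e-02,  1.37224634e+00,  3.62781451e-05,
        1.68358331e+00, -1.03107084e-01]), 'joint_vel': array([ 0.00011894, -0.0030796 , -0.00021991,  0.00018422,  0.00225274,
       -0.00236333]), 'joint_efforts': array([-9.61271362e-04, -3.40189397e+01, -3.02425504e+01,  7.14431307e-02,
        3.29749938e-02, -1.79626722e-04]), 'eef_pos': array([ 0.22649206, -0.50051605,  0.16719694]), 'ee_rot': array([-7.06373678e-04,  8.40284673e-01, -5.42144301e-01, -8.51710768e-04]), 'contact_force': array([-0.65637934, -0.17625291,  0.15118136]), 'torque': array([0.00594681, 0.01117181, 0.02873688]), 'width': 0.09406283608622852}
scene [[416.009121     0.         318.87146081]
 [  0.         416.009121   196.19641048]
 [  0.           0.           1.        ]] -0.09649132475218462 [[ 0.0489761   0.99876777 -0.00801755]
 [ 0.81377734 -0.04455645 -0.57946628]
 [-0.57910948  0.0218555  -0.81495678]] [ 0.03306923 -0.43270125  1.73224339]
top [[423.24419834   0.         306.64581305]
 [  0.         423.24419834 197.25444392]
 [  0.           0.           1.        ]] -0.04438314708585922 [[ 0.01701915 -0.99974689 -0.01471412]
 [-0.98934691 -0.01471049 -0.14483193]
 [ 0.14457882  0.01702229 -0.98934686]] [-0.04204063  0.56894233  1.41043517]
```

View pics/top0.png

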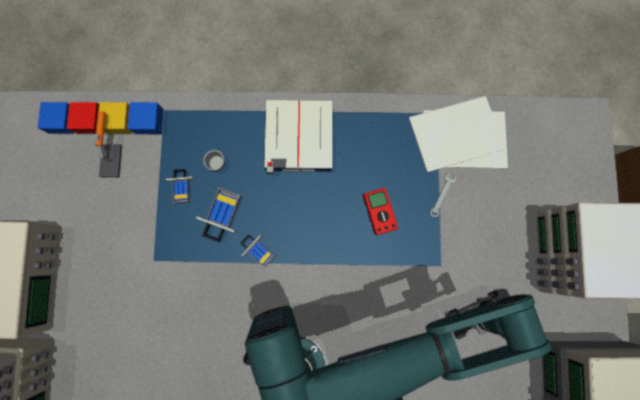

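View pics/scene0.png

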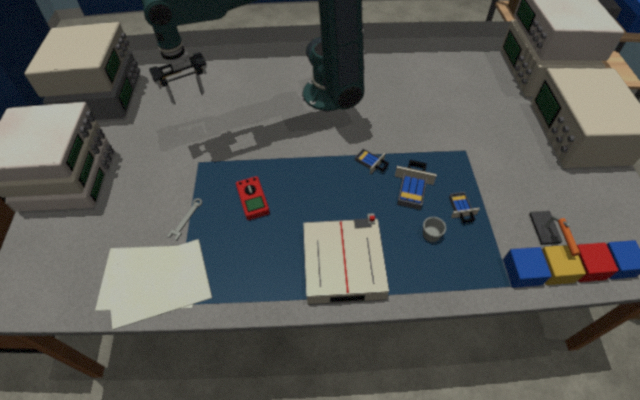

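The top view shows the large tray at (222,208) with its handle at (214,236). The case is at (265–332, 100–170) with the bolt at (275,163). The meter is at (380,211), the pot at (214,160), and the small look-alike trays are at (180,187) and (257,249).

```bash
cat > h.py <<'E'
import numpy as np,cv2
from scipy.spatial.transform import Rotation as Ro
def cloud(f,eef=None,q=None):
    K=f["camera_matrix"];k=float(f["k1"]);H,W=f["depth"].shape
    uu,vv=np.meshgrid(np.arange(W),np.arange(H))
    p=cv2.undistortPoints(np.stack([uu,vv],-1).reshape(-1,1,2).astype(float),K,np.array([k,0,0,0.])).reshape(H,W,2)
    d=f["depth"].astype(float);P=np.dstack([p*d[...,None],d])
    if "R" in f: X=(P-f["t"])@f["R"]
    else:
        h=np.array(f["hand_eye"]);X=P@h[:3,:3].T+h[:3,3]
        w,x,y,z=q;X=X@Ro.from_quat([x,y,z,w]).as_matrix().T+eef
    X[d==0]=np.nan
    return X
E
python3 - <<'E'
from h import *
f=dict(np.load("top0.npz"));X=cloud(f);
def box(m):
    p=X[m][:,:2]; p=p[~np.isnan(p).any(1)]; r=cv2.minAreaRect((p*1000).astype(np.float32)); print(len(p),r,np.round(np.median(X[m][:,2]),4)); print(cv2.boxPoints(r).round(1).tolist())
V,U=np.mgrid[:400,:640]
reg=lambda a,b,c,d:(U>=a)&(U<b)&(V>=c)&(V<d)
z=X[...,2]
print("bench",np.nanmedian(z[reg(330,360,200,240)]))
print("case");box(reg(255,345,95,176)&(abs(z-.068)<.006))
hsv=cv2.cvtColor(f["img"],cv2.COLOR_RGB2HSV);red=((hsv[...,0]<8)|(hsv[...,0]>172))&(hsv[...,1]>120)
m=red&reg(290,307,98,172);q=X[m];print("stripe",np.polyfit(q[:,0],q[:,1],1),q.min(0),q.max(0))
m=red&reg(264,274,150,176);print("knob",m.sum(),X[m].min(0),X[m].max(0),np.median(X[m],0))
T=reg(190,245,183,244)
print("tray all");box(T&(z>.012))
print("panel");box(T&(z>.042))
dark=(hsv[...,2]<60)
print("handle");box(reg(195,232,225,246)&(z>.02)&(z<.06)&dark)
print("cells");b=(hsv[...,0]>100)&(hsv[...,0]<125)&(hsv[...,1]>150)&(hsv[...,2]>120);box(T&b&(z>.012))
print("pot");box(reg(200,228,148,172)&(z>.03)); print("meter");box(reg(355,405,180,240)&(z>.025))
E
python3 - <<'E'
import cv2
i=cv2.imread('pics/top0.png')[90:270,160:320];cv2.imwrite('pics/crop0.png',cv2.resize(i,None,fx=3.3,fy=3.3,interpolation=cv2.INTER_CUBIC))
E
```

```text
bench 0.0004910036163268442
case
4234 ((781.3138427734375, 0.7887344360351562), (258.62091064453125, 229.4445343017578), 0.5291324257850647) 0.0681
[[650.9000244140625, 114.30000305175781], [653.0999755859375, -115.0999984741211], [911.7000122070312, -112.69999694824219], [909.5999755859375, 116.69999694824219]]
stripe [ 0.00604444 -0.00524854] [ 0.68258959 -0.00204556  0.06389083] [0.87838039 0.00105872 0.07557372]
knob 13 [0.66880681 0.08727877 0.09077649] [0.67938348 0.09757123 0.09785432] [0.67551341 0.09372288 0.09500061]
tray all
988 ((511.2265625, 264.9751281738281), (215.9634246826172, 155.63861083984375), 5.231435775756836) 0.0276
[[396.6000061035156, 332.6000061035156], [410.79998779296875, 177.60000610351562], [625.9000244140625, 197.3000030517578], [611.7000122070312, 352.29998779296875]]
panel
148 ((447.08001708984375, 285.038330078125), (136.54391479492188, 55.828819274902344), 71.29002380371094) 0.0485
[[398.70001220703125, 229.3000030517578], [451.6000061035156, 211.39999389648438], [495.3999938964844, 340.70001220703125], [442.5, 358.70001220703125]]
handle
96 ((444.
[... 338 characters left out ...]
578), 70.31742858886719) 0.0256
[[471.29998779296875, 242.3000030517578], [535.2000122070312, 219.39999389648438], [558.9000244140625, 285.6000061035156], [495.0, 308.3999938964844]]
pot
142 ((694.9246215820312, 295.1877136230469), (71.56206512451172, 68.74346160888672), 46.097537994384766) 0.047
[[645.2999877929688, 293.20001220703125], [694.9000244140625, 245.60000610351562], [744.5, 297.1000061035156], [695.0, 344.79998779296875]]
meter
1002 ((527.5460205078125, -286.8728942871094), (149.99806213378906, 81.73743438720703), 16.257740020751953) 0.0345
[[444.1000061035156, -268.6000061035156], [467.0, -347.1000061035156], [611.0, -305.1000061035156], [588.0999755859375, -226.60000610351562]]
```

View pics/crop0.png

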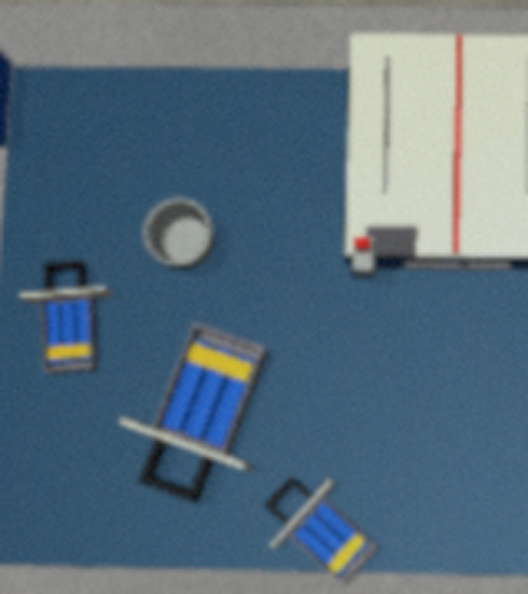

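The crop shows the big tray, rear end up and slightly right, with its handle bar centred near crop (172,487). Its heading is about -19.5° in the world. I'll move above the handle.

```bash

python3 -m crank '[{"offset":[0.04,0.0,0.02],"dr":[0,0,0.1]},{"offset":[0.07,0.02,0.04],"dr":[0,0,0.2]},{"offset":[0.1,0.04,0.06],"dr":[0,0,0.3]},{"offset":[0.11,0.08,0.07],"dr":[0,0,0.4]},{"offset":[0.12,0.12,0.08],"dr":[0,0,0.5]}]' 0.45 20
python3 -m crank '[{"offset":[0.01,0.04,0.0],"dr":[0,0,0.1]},{"offset":[0.02,0.08,0],"dr":[0,0,0.2]},{"offset":[0.03,0.12,0],"dr":[0,0,0.3]},{"offset":[0.03,0.16,0],"dr":[0,0,0.3]},{"offset":[0.03,0.2,0],"dr":[0,0,0.3]}]'
python3 -m crank '[{"offset":[0.01,0.04,0.0],"dr":[0,0,0]},{"offset":[0.02,0.08,0],"dr":[0,0,0]},{"offset":[0.02,0.12,0],"dr":[0,0,0]},{"offset":[0.02,0.16,0],"dr":[0,0,0]},{"offset":[0.02,0.2,0],"dr":[0,0,0]}]'
python3 -m crank '[{"offset":[0.01,0.04,0.0],"dr":[0,0,0]},{"offset":[0.01,0.08,0],"dr":[0,0,0]},{"offset":[0.01,0.12,0],"dr":[0,0,0]},{"offset":[0.01,0.16,0],"dr":[0,0,0]},{"offset":[0.01,0.2,0],"dr":[0,0,0]}]'
```

```text
time: 0.52
eef_pos: [0.3471, -0.3819, 0.2464]
ee_rot: [-0.001, 0.949, -0.315, -0.001]
contact_force: [0.0, 0.0, 0.3]
width: 0.064
time: 0.93
eef_pos: [0.3768, -0.1798, 0.2457]
ee_rot: [-0.001, 0.986, -0.169, -0.002]
contact_force: [-0.5, -0.3, 0.4]
width: 0.0422
time: 1.35
eef_pos: [0.3962, 0.0222, 0.2452]
ee_rot: [-0.001, 0.986, -0.169, -0.002]
contact_force: [1.8, 0.9, -0.2]
width: 0.0428
time: 1.77
eef_pos: [0.4054, 0.2241, 0.2449]
ee_rot: [-0.001, 0.986, -0.169, -0.002]
contact_force: [1.2, -0.2, 0.8]
width: 0.0422
```

```bash

python3 -m crank '[{"offset":[0.01,0.035,0.0],"dr":[0,0,0]},{"offset":[0.015,0.06,0],"dr":[0,0,0]},{"offset":[0.015,0.065,0],"dr":[0,0,0]},{"offset":[0.015,0.065,0],"dr":[0,0,0]},{"offset":[0.015,0.065,0],"dr":[0,0,0]}]'
python3 - <<'E'
from plant import env,eyes
from h import *
s=env.observe();f=eyes.grab_frame("wrist");np.savez("w1.npz",eef=s["eef_pos"],q=s["ee_rot"],**f)
cv2.imwrite("pics/w1.png",f["img"][:,:,::-1]);X=cloud(f,s["eef_pos"],s["ee_rot"]);np.save("X1.npy",X)
print(s["eef_pos"],f["hand_eye"])
E
```

```text
time: 2.18
eef_pos: [0.4202, 0.2885, 0.2444]
ee_rot: [-0.0, 0.986, -0.169, -0.003]
contact_force: [0.2, -0.7, 0.0]
width: 0.0421
[0.42016934 0.28848536 0.24444185] [[ 9.99999920e-01  3.97008446e-04 -3.98672026e-05 -5.69792037e-05]
 [-3.74293642e-04  9.67989300e-01  2.50991183e-01 -7.36175750e-02]
 [ 1.38236645e-04 -2.50991148e-01  9.67989372e-01 -2.16069896e-01]
 [ 0.00000000e+00  0.00000000e+00  0.00000000e+00  1.00000000e+00]]
```

View pics/w1.png

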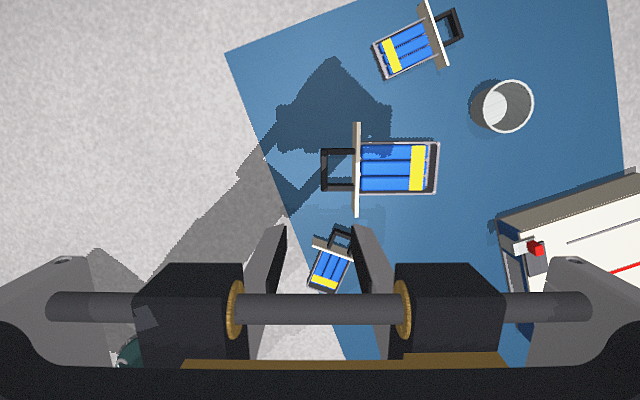

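The wrist view shows the tray handle bar at (326,170), the panel at (357,170), the tray's rear end at (437,167), and the case and bolt at lower right.

```bash
python3 - <<'E'
from h import *
X=np.load("X1.npy");f=dict(np.load("w1.npz"));z=X[...,2]
hsv=cv2.cvtColor(f["img"],cv2.COLOR_RGB2HSV)
V,U=np.mgrid[:400,:640]
reg=lambda a,b,c,d:(U>=a)&(U<b)&(V>=c)&(V<d)
def box(m,n):
    p=X[m];p=p[~np.isnan(p).any(1)]; r=cv2.minAreaRect((p[:,:2]*1000).astype(np.float32)); print(n,len(p),np.round(r[0],1),np.round(r[1],1),round(r[2],1),"z med/max",np.round(np.percentile(p[:,2],[5,50,98]),4)); print(cv2.boxPoints(r).round(1).tolist())
print("bench",np.nanmedian(z[reg(250,300,120,145)]),np.nanmedian(z[reg(450,550,180,200)]))
box(reg(316,350,140,200)&(z>.036)&(hsv[...,2]<70),"handle+arms")
box(reg(316,327,140,200)&(z>.036)&(hsv[...,2]<70),"bar-ish")
box(reg(345,370,110,225)&(z>.044)&(z<.058),"panel top")
box(reg(362,445,130,205)&(z>.024)&(z<.04),"box top")
red=((hsv[...,0]<8)|(hsv[...,0]>172))&(hsv[...,1]>120)
m=red&reg(520,550,230,265)&(z>.088);print("knobtop",m.sum(),np.median(X[m],0),X[m].min(0),X[m].max(0))
m=reg(480,640,160,400)&(abs(z-.068)<.003);p=X[m];print("case top min x by y")
for y in np.arange(-.06,.12,.02):
    s=p[abs(p[:,1]-y)<.006]
    if len(s)>5: print(round(y,2),np.percentile(s[:,0],[1,3,99]).round(4),len(s))
for x in np.arange(.68,.9,.03):
    s=p[abs(p[:,0]-x)<.006]
    if len(s)>5: print(round(x,2),np.percentile(s[:,1],[95,99,100]).round(4),len(s))
m=red&reg(590,640,240,300);q=X[m];print("stripe",m.sum(),np.polyfit(q[:,0],q[:,1],1) if m.sum()>5 else 0,q.mean(0))
E
```

```text
bench 0.0003490839786728789 0.00035382865822930487
handle+arms 376 [445.1 288.2] [60.2 41.9] 70.7 z med/max [0.0398 0.0427 0.045 ]
[[415.3999938964844, 266.79998779296875], [454.8999938964844, 252.89999389648438], [474.79998779296875, 309.70001220703125], [435.29998779296875, 323.5]]
bar-ish 196 [428.8 293.9] [60.2  7.4] 70.7 z med/max [0.0423 0.0437 0.0452]
[[415.3999938964844, 266.79998779296875], [422.3999938964844, 264.29998779296875], [442.29998779296875, 321.1000061035156], [435.29998779296875, 323.5]]
panel top 457 [473.9 277. ] [136.9   6.3] 71.1 z med/max [0.0469 0.0517 0.0532]
[[448.70001220703125, 213.3000030517578], [454.70001220703125, 211.3000030517578], [499.20001220703125, 340.70001220703125], [493.20001220703125, 342.79998779296875]]
box top 3113 [536.4 256.2] [ 80.5 114.8] 71.5 z med/max [0.0244 0.0261 0.0327]
[[469.20001220703125, 236.3000030517578], [578.0, 199.8000030517578], [603.5999755859375, 276.1000061035156], [494.79998779296875, 312.6000061035156]]
knobtop 114 [0.67631497 0.09681111 0.0930799 ] [0.67140413 0.08743731 0.08834405] [0.68376029 0.10430906 0.09522105]
case top min x by y
-0.04 [0.8333 0.8334 0.8423] 24
-0.02 [0.813  0.8141 0.8434] 103
0.0 [0.7926 0.7974 0.844 ] 201
0.02 [0.6714 0.6734 0.8442] 399
0.04 [0.671  0.6737 0.8449] 448
0.06 [0.67   0.6904 0.8457] 640
0.08 [0.6703 0.7047 0.846 ] 755
0.1 [0.6542 0.6627 0.8462] 840
0.68 [0.1139 0.115  0.1155] 207
0.71 [0.1138 0.1151 0.116 ] 288
0.74 [0.1138 0.1158 0.116 ] 317
0.77 [0.1122 0.1147 0.1152] 417
0.8 [0.1109 0.1147 0.115 ] 558
0.83 [0.1105 0.1153 0.1161] 681
stripe 92 [-0.80721227  0.66293028] [0.81660592 0.00375596 0.07203881]
```

```bash

python3 -m crank '[{"offset":[0.008,0.0045,-0.035],"dr":[0,0,0.006]},{"offset":[0.008,0.0045,-0.075],"dr":[0,0,0.006]},{"offset":[0.008,0.0045,-0.115],"dr":[0,0,0.006]},{"offset":[0.008,0.0045,-0.15],"dr":[0,0,0.006]},{"offset":[0.008,0.0045,-0.17],"dr":[0,0,0.006]}]'
python3 -m crank '[{"offset":[0,0,-0.02],"dr":[0,0,0]},{"offset":[0,0,-0.035],"dr":[0,0,0]},{"offset":[0,0,-0.05],"dr":[0,0,0]},{"offset":[0,0,-0.061],"dr":[0,0,0]},{"offset":[0,0,-0.061],"dr":[0,0,0]}]'
```

```text
time: 2.65
eef_pos: [0.426, 0.2893, 0.0705]
ee_rot: [0.002, 0.986, -0.168, -0.005]
contact_force: [-1.1, 0.2, -0.4]
width: 0.0422
time: 3.07
eef_pos: [0.4245, 0.2871, 0.0072]
ee_rot: [0.003, 0.986, -0.169, -0.007]
contact_force: [-0.2, -0.2, 0.2]
width: 0.0426
```

```bash

python3 -m crank '[{"offset":[0.004,0.006,0.005],"dr":[0.0036,-0.015,0.003]},{"offset":[0.004,0.006,0.005],"dr":[0.0036,-0.015,0.003]},{"offset":[0.004,0.006,0.005],"dr":[0.0036,-0.015,0.003]}]'
python3 -m crank '[{"offset":[0,0,0],"dr":[0,0,0]},{"offset":[0,0,0],"dr":[0,0,0]},{"offset":[0,0,0],"dr":[0,0,0]},{"offset":[0,0,0],"dr":[0,0,0]},{"offset":[0,0,0],"dr":[0,0,0]}]' 0 25
```

```text
time: 3.32
eef_pos: [0.4298, 0.2938, 0.0142]
ee_rot: [-0.001, 0.986, -0.168, 0.002]
contact_force: [0.1, 0.2, -0.4]
width: 0.0423
time: 3.73
eef_pos: [0.4298, 0.2938, 0.0143]
ee_rot: [-0.001, 0.986, -0.168, 0.002]
contact_force: [0.1, -0.1, -0.2]
width: 0.0122
```

```bash

python3 -m crank '[{"offset":[0,0,0],"dr":[0,0,0]},{"offset":[0,0,0],"dr":[0,0,0]},{"offset":[0,0,0],"dr":[0,0,0]}]' 0 58
python3 -m crank '[{"offset":[0,0,0.01],"dr":[0,0,0]},{"offset":[0,0,0.02],"dr":[0,0,0]},{"offset":[0,0,0.03],"dr":[0,0,0]},{"offset":[0,0,0.03],"dr":[0,0,0]},{"offset":[0,0,0.03],"dr":[0,0,0]}]'
python3 - <<'E'
from plant import env,eyes
from h import *
s=env.observe();print(s);f=eyes.grab_frame("wrist");X=cloud(f,s["eef_pos"],s["ee_rot"]);np.savez("w2.npz",X=X,**f)
cv2.imwrite("pics/w2.png",f["img"][:,:,::-1])
E
```

```text
time: 3.98
eef_pos: [0.4297, 0.2937, 0.0141]
ee_rot: [-0.001, 0.986, -0.168, 0.002]
contact_force: [0.1, 1.2, 0.1]
width: 0.0005
time: 4.4
eef_pos: [0.4308, 0.2943, 0.0459]
ee_rot: [-0.002, 0.986, -0.168, 0.003]
contact_force: [0.7, -1.2, -0.8]
width: 0.0003
{'time': 4.4, 'joint_pos': array([ 4.91479819e-01,  7.57196877e-02,  1.62936700e+00, -1.08757860e-03,
        1.42886479e+00,  8.28321354e-01]), 'joint_vel': array([-0.00012027,  0.01305885,  0.0288608 ,  0.00041478, -0.00213216,
        0.00058151]), 'joint_efforts': array([ 4.77472451e-03, -3.24952805e+01, -2.92765939e+01,  5.95207047e-02,
       -7.03427265e-02,  9.37669429e-04]), 'eef_pos': array([0.43083065, 0.29434492, 0.04587987]), 'ee_rot': array([-0.00191663,  0.98585592, -0.16755062,  0.00334865]), 'contact_force': array([ 0.72929918, -1.17169749, -0.75507852]), 'torque': array([-0.06329768, -0.06762958, -0.00861489]), 'width': 0.00028844271907375093}
```

View pics/w2.png

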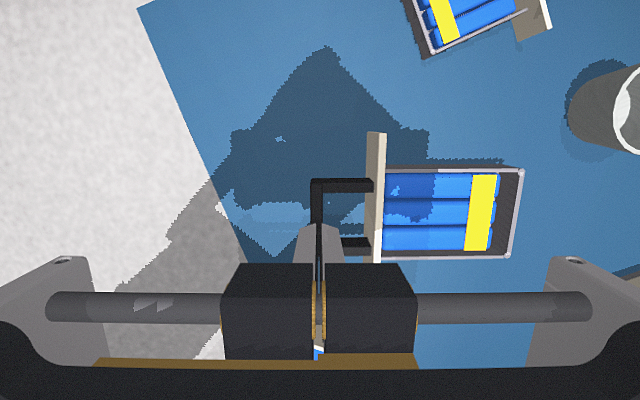

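```bash
python3 - <<'E'
from h import *
f=dict(np.load("w2.npz"));X=f["X"];z=X[...,2]
hsv=cv2.cvtColor(f["img"],cv2.COLOR_RGB2HSV)
V,U=np.mgrid[:400,:640]
reg=lambda a,b,c,d:(U>=a)&(U<b)&(V>=c)&(V<d)
def box(m,n):
    p=X[m];p=p[~np.isnan(p).any(1)]; r=cv2.minAreaRect((p[:,:2]*1000).astype(np.float32)); print(n,len(p),np.round(r[0],1),np.round(r[1],1),round(r[2],1),"z",np.round(np.percentile(p[:,2],[5,50,98]),4))
box(reg(310,324,178,222)&(hsv[...,2]<70)&(z>.02),"bar")
box(reg(362,390,128,262)&(z>.047)&(z<.1),"panel")
box(reg(490,522,165,262)&(z>.01),"rear")
for v in (200,215,228,235,245,255): print(v,[tuple((X[v,u]*1000).round().tolist()) for u in (305,312,318,324,332)])
E
```

```text
bar 567 [434.  307.6] [31.4 10.8] 70.6 z [0.0295 0.0433 0.045 ]
panel 1139 [479.9 294.5] [101.5   6.7] 71.1 z [0.0487 0.0516 0.053 ]
rear 2384 [581.  242.3] [82.7 27.3] 79.4 z [0.0123 0.026  0.0326]
200 [(421.0, 302.0, -0.0), (431.0, 311.0, 44.0), (436.0, 309.0, 44.0), (437.0, 297.0, 0.0), (445.0, 294.0, -0.0)]
215 [(416.0, 289.0, 0.0), (427.0, 299.0, 43.0), (432.0, 298.0, 43.0), (433.0, 283.0, 0.0), (440.0, 280.0, -0.0)]
228 [(426.0, 307.0, 92.0), (430.0, 306.0, 93.0), (433.0, 302.0, 87.0), (437.0, 303.0, 91.0), (442.0, 302.0, 93.0)]
235 [(426.0, 306.0, 103.0), (430.0, 305.0, 103.0), (433.0, 303.0, 100.0), (437.0, 303.0, 103.0), (441.0, 301.0, 103.0)]
245 [(427.0, 306.0, 117.0), (430.0, 305.0, 117.0), (433.0, 302.0, 114.0), (437.0, 303.0, 118.0), (441.0, 302.0, 119.0)]
255 [(427.0, 306.0, 130.0), (431.0, 305.0, 130.0), (433.0, 303.0, 128.0), (436.0, 303.0, 129.0), (440.0, 302.0, 130.0)]
```

```bash
python3 - <<'E'
import cv2
i=cv2.imread('pics/w2.png')[165:290,260:420];cv2.imwrite('pics/w2c.png',cv2.resize(i,None,fx=4,fy=4,interpolation=cv2.INTER_CUBIC))
E
```

```text
(no output)
```

View pics/w2c.png

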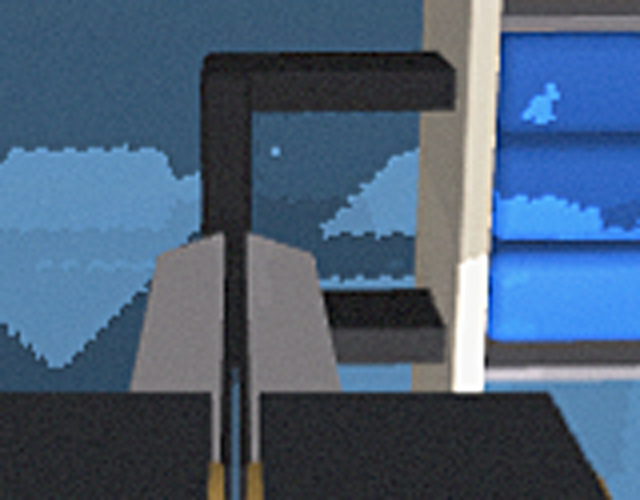

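```bash
python3 - <<'E'
from plant import env,eyes
from h import *
print(env.tcp_to_grasp,[a for a in dir(env) if a[0]!='_'])
f=dict(np.load("w2.npz"));print(f["camera_matrix"],f["k1"])
K=f["camera_matrix"];k=float(f["k1"]);h=f["hand_eye"]
for n,p in (("TCP",(0,0,0)),("tipL",(-.006,-.008,0)),("tip41",(-.006,-.008,-.041))):
    c=h[:3,:3].T@(np.array(p)-h[:3,3]);print(n,cv2.projectPoints(c[None],np.zeros(3),np.zeros(3),K,np.array([k,0,0,0.]))[0].ravel(),c[2])
w=dict(np.load("w1.npz"));X=np.load("X1.npy")
for d,u,v in ((w,284,226),(w,284,235),(w,352,235),(f,310,224),(f,312,230),(f,330,232)): print(u,v,d["depth"][v,u])
s=env.observe();g=eyes.grab_frame("scene");cv2.imwrite("pics/s2.png",cv2.resize(g["img"][60:220,320:500,::-1],None,fx=3.5,fy=3.5))
def pr(p): return cv2.projectPoints(np.array([p],float),cv2.Rodrigues(g["R"])[0],g["t"],g["camera_matrix"],np.array([float(g["k1"]),0,0,0.]))[0].ravel()
e=s["eef_pos"];print(s["eef_pos"],[(pr(e+[0,0,d])-[320,60])*3.5 for d in (0,.04,.08)])
E
```

```text
0.0188 ['IKError', 'observe', 'tcp_to_grasp']
[[289.25855363   0.         318.35781728]
 [  0.         289.25855363 198.34233326]
 [  0.           0.           1.        ]] -0.02942842270364046
TCP [318.43358778 219.98031849] 0.2276259389533073
tipL [310.74622528 210.24430898] 0.22561829867388852
tip41 [309.11518223 228.7841925 ] 0.18593068600378426
284 226 0.18839663
284 235 0.17751203
352 235 0.1827438
310 224 0.27648997
312 230 0.17784503
330 232 0.17370747
[0.43016211 0.293965   0.04493759] [array([342.01379559, 355.40081519]), array([349.4235789 , 329.08825479]), array([357.14495488, 301.58526862])]
```

View pics/s2.png

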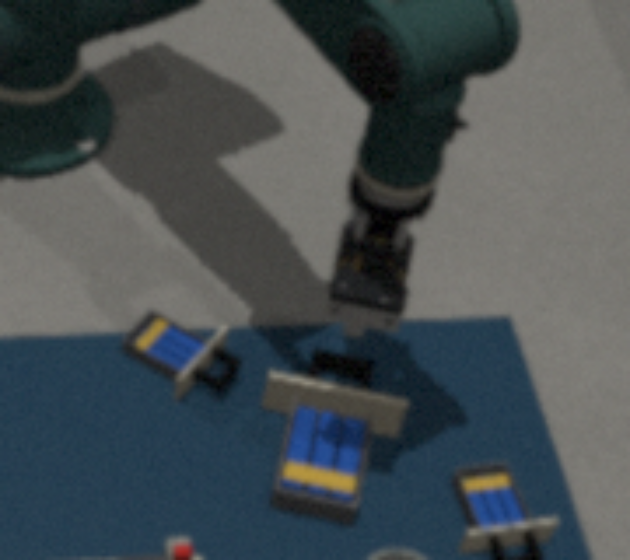

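Both views agree: the finger ends are about 37 mm above the reported TCP, so they closed above the bar (top at 44 mm) and the tray hasn't moved. I'll reopen and go lower in small steps while watching the force.

```bash

python3 -m crank '[{"offset":[-0.001,-0.001,0.01],"dr":[0,0,0]},{"offset":[-0.001,-0.001,0.01],"dr":[0,0,0]},{"offset":[-0.001,-0.001,0.01],"dr":[0,0,0]},{"offset":[-0.001,-0.001,0.01],"dr":[0,0,0]},{"offset":[-0.001,-0.001,0.01],"dr":[0,0,0]}]' 0.42 20
python3 -m crank '[{"offset":[0,0,-0.01],"dr":[0,0,0]},{"offset":[0,0,-0.02],"dr":[0,0,0]},{"offset":[0,0,-0.03],"dr":[0,0,0]},{"offset":[0,0,-0.04],"dr":[0,0,0]},{"offset":[0,0,-0.045],"dr":[0,0,0]}]'
python3 -m crank '[{"offset":[0,0,-0.004],"dr":[0,0,0]},{"offset":[0,0,-0.008],"dr":[0,0,0]},{"offset":[0,0,-0.012],"dr":[0,0,0]},{"offset":[0,0,-0.012],"dr":[0,0,0]}]'
```

```text
time: 4.92
eef_pos: [0.4286, 0.2926, 0.0541]
ee_rot: [-0.001, 0.986, -0.168, 0.002]
contact_force: [0.2, -0.4, -0.9]
width: 0.0303
time: 5.33
eef_pos: [0.427, 0.2918, 0.0062]
ee_rot: [0.0, 0.986, -0.168, 0.0]
contact_force: [-0.9, -0.6, 0.6]
width: 0.0397
time: 5.67
eef_pos: [0.4265, 0.2915, -0.0066]
ee_rot: [0.001, 0.986, -0.168, -0.0]
contact_force: [-0.5, 0.1, 0.1]
width: 0.0395
```

```bash

python3 -m crank '[{"offset":[0.001,0.001,-0.004],"dr":[0,0,0]},{"offset":[0.002,0.0015,-0.008],"dr":[0,0,0]},{"offset":[0.002,0.0015,-0.012],"dr":[0,0,0]},{"offset":[0.002,0.0015,-0.014],"dr":[0,0,0]},{"offset":[0.002,0.0015,-0.014],"dr":[0,0,0]}]'
python3 -m crank '[{"offset":[0,0,0],"dr":[0,0,0]},{"offset":[0,0,0],"dr":[0,0,0]},{"offset":[0,0,0],"dr":[0,0,0]},{"offset":[0,0,0],"dr":[0,0,0]},{"offset":[0,0,0],"dr":[0,0,0]}]' 0 58
python3 -m crank '[{"offset":[0,0,0],"dr":[0,0,0]},{"offset":[0,0,0],"dr":[0,0,0]},{"offset":[0,0,0],"dr":[0,0,0]}]'
python3 - <<'E'
from h import *
X=np.load("X1.npy");V,U=np.mgrid[:400,:640]
m=(U>495)&(U<575)&(V>215)&(V<300)&(X[...,2]>.071);p=X[m];p=p[~np.isnan(p).any(1)]
for y in np.arange(.03,.11,.008):
    s=p[abs(p[:,1]-y)<.004]
    if len(s): print(round(y,3),len(s),s[:,0].min().round(3),s[:,0].max().round(3),s[:,2].max().round(4),np.median(s[:,2]).round(4))
E
```

```text
time: 6.08
eef_pos: [0.4281, 0.2928, -0.0214]
ee_rot: [0.001, 0.986, -0.168, -0.001]
contact_force: [-0.3, -1.0, 0.1]
width: 0.0396
time: 6.5
eef_pos: [0.4283, 0.2929, -0.0211]
ee_rot: [0.001, 0.986, -0.168, -0.001]
contact_force: [-0.3, 0.7, -0.9]
width: 0.0097
time: 6.75
eef_pos: [0.4284, 0.293, -0.0211]
ee_rot: [0.001, 0.986, -0.167, -0.0]
contact_force: [0.2, 0.2, -1.8]
width: 0.0096
0.038 9 0.673 0.693 0.0728 0.0714
0.046 81 0.67 0.699 0.0733 0.0722
0.054 86 0.67 0.701 0.0745 0.0725
0.062 93 0.669 0.7 0.0746 0.0723
0.07 83 0.669 0.701 0.0737 0.0723
0.078 48 0.669 0.7 0.0737 0.0723
0.086 80 0.654 0.699 0.0947 0.0738
0.094 160 0.654 0.7 0.0949 0.076
0.102 217 0.654 0.688 0.0952 0.0752
```

```bash

python3 -m crank '[{"offset":[0,0,0.01],"dr":[0,0,0]},{"offset":[0,0,0.03],"dr":[0,0,0]},{"offset":[0,0,0.05],"dr":[0,0,0]},{"offset":[0,0,0.07],"dr":[0,0,0]},{"offset":[0,0,0.09],"dr":[0,0,0]}]'
python3 -m crank '[{"offset":[0.01,-0.03,0.0],"dr":[0,0,0.05]},{"offset":[0.015,-0.06,0],"dr":[0,0,0.1]},{"offset":[0.02,-0.09,0],"dr":[0,0,0.15]},{"offset":[0.025,-0.12,0],"dr":[0,0,0.2]},{"offset":[0.03,-0.15,0],"dr":[0,0,0.25]}]'
python3 -m crank '[{"offset":[0.005,-0.03,0.0],"dr":[0,0,0.04]},{"offset":[0.01,-0.06,0],"dr":[0,0,0.08]},{"offset":[0.01,-0.09,0],"dr":[0,0,0.09]},{"offset":[0.01,-0.12,0],"dr":[0,0,0.09]},{"offset":[0.01,-0.15,0],"dr":[0,0,0.09]}]'
cat > look.py <<'E'
from plant import env,eyes
from h import *
import sys
s=env.observe();f=eyes.grab_frame("wrist");X=cloud(f,s["eef_pos"],s["ee_rot"]);np.savez(sys.argv[1]+".npz",X=X,eef=s["eef_pos"],q=s["ee_rot"],**f)
cv2.imwrite("pics/"+sys.argv[1]+".png",f["img"][:,:,::-1])
print(s["eef_pos"],s["ee_rot"],s["contact_force"],s["torque"])
x,y=s["eef_pos"][:2];w,a,b,c=s["ee_rot"];R=Ro.from_quat([a,b,c,w]).as_matrix();ez=s["eef_pos"][2]
print("tool yaw",np.arctan2(R[1,0],R[0,0]),"tool z",R[:,2])
z=X[...,2];V,U=np.mgrid[:400,:640]
hsv=cv2.cvtColor(f["img"],cv2.COLOR_RGB2HSV)
# world -> relative to the TCP along tool yaw
D=X-s["eef_pos"];u=D@R[:,0]
m=(u>.035)&(u<.062)&(z>ez+.065)&(z<ez+.082)&(V<262)&(U>355)&(U<420)
p=X[m];print("panel top",len(p));r=cv2.minAreaRect((p[:,:2]*1000).astype(np.float32));print(r, p[:,2].max())
pr=np.polyfit(p[:,1]-y,p[:,0],1);print("panel x=a*(y-ytcp)+b",pr)
ye=(hsv[...,0]>22)&(hsv[...,0]<35)&(hsv[...,1]>150)&(V<275)&(U>420)&(U<540)
rim=(u>.155)&(u<.178)&(z>ez+.03)&(z<ez+.075)&(V<280);p=X[rim];print("rear",len(p),np.percentile(p[:,2],[50,95]),p[:,:2].max(0),p[:,:2].min(0))
print("rel z of rear rim over tcp",np.percentile(p[:,2],95)-ez,"panel top rel",np.percentile(X[m][:,2],90)-ez)
E
python3 look.py w3
```

```text
time: 7.17
eef_pos: [0.4274, 0.2925, 0.0695]
ee_rot: [0.002, 0.986, -0.168, -0.001]
contact_force: [0.4, 0.6, -2.8]
width: 0.0095
time: 7.58
eef_pos: [0.4564, 0.1412, 0.0694]
ee_rot: [0.002, 0.999, -0.042, -0.002]
contact_force: [0.9, 0.1, -3.7]
width: 0.0093
time: 8.0
eef_pos: [0.4652, -0.0102, 0.0693]
ee_rot: [0.002, 1.0, 0.003, -0.003]
contact_force: [0.6, -0.5, -3.1]
width: 0.0097
[ 0.46523284 -0.01019666  0.06925498] [ 0.00190881  0.99998924  0.00293699 -0.00304299] [ 0.60667218 -0.5229086  -3.13977843] [-0.03235682  0.10002571 -0.00629872]
tool yaw 0.0058624333497922804 tool z [-0.00607471 -0.00383546 -0.99997419]
panel top 1867
((513.8485717773438, 24.03057861328125), (7.207509994506836, 71.16506958007812), 0.8157534599304199) 0.14394930474849632
panel x=a*(y-ytcp)+b [-0.0137349   0.51325178]
rear 2597 [0.11390519 0.12116147] [0.63802888 0.03183182] [ 0.62029267 -0.02554531]
rel z of rear rim over tcp 0.05190649189972164 panel top rel 0.07301983618656313
```

View pics/w3.png

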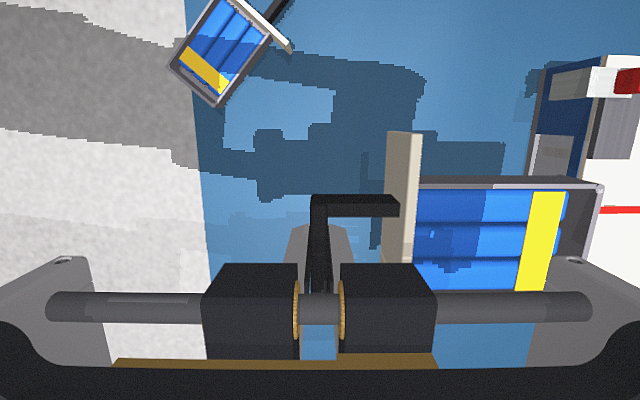

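The view shows the tray held level by its handle, with its panel at (405,190), rear rim at (600,190) and the bolt at upper right. I'll check the tray and case yaw from this cloud.

```bash
python3 - <<'E'
from h import *
f=dict(np.load("w3.npz"));X=f["X"];e=f["eef"];z=X[...,2]
V,U=np.mgrid[:400,:640]
m=(U>425)&(U<610)&(V>165)&(V<200)&(abs(z-e[2]-.052)<.003);p=X[m]
P=[]
for x in np.arange(.53,.635,.005):
    s=p[abs(p[:,0]-x)<.0025]
    if len(s)>4:P.append((x,np.percentile(s[:,1],97)))
P=np.array(P);print("tray left edge",np.polyfit(P[:,0]-.58,P[:,1],1),len(P))
def edge(m,ax,lo,hi,q,st=.005):
    p=X[m];P=[]
    for a in np.arange(lo,hi,st):
        s=p[abs(p[:,ax]-a)<st/2]
        if len(s)>6:P.append((a,np.percentile(s[:,1-ax],q)))
    P=np.array(P);return np.polyfit(P[:,0],P[:,1],1),len(P),P[:,1].round(4)
print("case front (x vs y)",edge((abs(z-.068)<.0025)&(U>530),1,0.0,.115,2))
hsv=cv2.cvtColor(f["img"],cv2.COLOR_RGB2HSV);red=((hsv[...,0]<8)|(hsv[...,0]>172))&(hsv[...,1]>120)
q=X[red&(abs(z-.068)<.006)&(V>190)&(U>590)];print("stripe",len(q),np.polyfit(q[:,0]-.7,q[:,1],1),q.min(0),q.max(0))
q=X[red&(z>.085)&(V<110)&(U>590)];print("knob",q.min(0),q.max(0))
blue=(U>520)&(U<620)&(z>.012)&(z<.06)&(X[...,0]>.655)&(X[...,0]<.68);q=X[blue];print("front face pts",len(q),np.percentile(q[:,0],[10,50,90]));
E
```

```text
tray left edge [0.00821796 0.03117096] 21
case front (x vs y) (array([-0.32469901,  0.68845808]), 23, array([0.6904, 0.6918, 0.6922, 0.692 , 0.687 , 0.6706, 0.6704, 0.6706,
       0.6702, 0.6694, 0.6696, 0.6695, 0.6692, 0.6693, 0.6692, 0.6693,
       0.6689, 0.6531, 0.6529, 0.6527, 0.6527, 0.6536, 0.6694]))
stripe 295 [ 0.02026698 -0.0001999 ] [ 0.68986146 -0.00380474  0.06642276] [0.72632984 0.00295651 0.07068254]
knob [0.67022177 0.08644478 0.0850341 ] [0.6774803  0.10218069 0.09341265]
front face pts 2761 [0.66941763 0.67031576 0.67181311]
```

```bash

python3 -m crank '[{"offset":[0,-0.005,-0.02],"dr":[0.003,-0.007,0]},{"offset":[0,-0.005,-0.04],"dr":[0.003,-0.007,0]},{"offset":[0,-0.005,-0.06],"dr":[0.003,-0.007,0]},{"offset":[0,-0.005,-0.077],"dr":[0.003,-0.007,0]},{"offset":[0,-0.005,-0.077],"dr":[0.003,-0.007,0]}]'
python3 -m crank '[{"offset":[0,0,0],"dr":[0,0,0]},{"offset":[0,0,0],"dr":[0,0,0]}]'
python3 - <<'E'
from h import *
f=dict(np.load("w3.npz"));X=f["X"];z=X[...,2];V,U=np.mgrid[:400,:640]
m=(U>520)&(z>.012)&(z<.06)&(X[...,0]>.66)&(X[...,0]<.68)&(X[...,1]>.06)&(X[...,1]<.115);q=X[m]
A=np.c_[q[:,1],q[:,2],np.ones(len(q))];c=np.linalg.lstsq(A,q[:,0],rcond=None)[0]
r=abs(A@c-q[:,0])<.0015;print(np.linalg.lstsq(A[r],q[r,0],rcond=None)[0],r.sum())
E
python3 look.py w4
```

```text
time: 8.47
eef_pos: [0.4607, -0.0205, -0.0118]
ee_rot: [0.003, 1.0, 0.0, -0.005]
contact_force: [-1.4, 0.2, -4.0]
width: 0.0099
time: 8.63
eef_pos: [0.4601, -0.0203, -0.0116]
ee_rot: [0.003, 1.0, 0.0, -0.005]
contact_force: [-0.8, 0.2, -2.7]
width: 0.0094
[-0.00670922  0.00163665  0.67070374] 1901
[ 0.4600861  -0.02028476 -0.01162577] [ 2.94322786e-03  9.99980538e-01  3.86653917e-04 -5.48742241e-03] [-0.77483132  0.22882005 -2.72301638] [0.00426729 0.13880611 0.03202655]
tool yaw 0.0007410360288604017 tool z [-0.01097236 -0.00589058 -0.99992245]
panel top 1837
((509.0299377441406, 13.595130920410156), (6.8893866539001465, 71.71833038330078), 0.7389346957206726) 0.06230071103004588
panel x=a*(y-ytcp)+b [-0.00754732  0.50841351]
rear 2596 [0.03219444 0.03934784] [0.63297204 0.02098392] [ 0.61551731 -0.03611066]
rel z of rear rim over tcp 0.050973609388374724 panel top rel 0.07272961958130406
```

```bash

python3 -m crank '[{"offset":[0.004,0.005,0.002],"dr":[0.006,-0.012,0.004]},{"offset":[0.004,0.005,0.002],"dr":[0.006,-0.012,0.004]},{"offset":[0.004,0.005,0.002],"dr":[0.006,-0.012,0.004]},{"offset":[0.004,0.005,0.002],"dr":[0.006,-0.012,0.004]}]'
python3 look.py w5
```

```text
time: 9.02
eef_pos: [0.4656, -0.0154, -0.0082]
ee_rot: [0.0, 1.0, 0.003, 0.002]
contact_force: [0.1, -0.4, -3.1]
width: 0.0094
[ 0.46555336 -0.01538348 -0.00818347] [2.64347471e-04 9.99994176e-01 2.54833416e-03 2.25476227e-03] [ 0.14097021 -0.4001498  -3.11426513] [-0.06217593  0.1183923  -0.00484151]
tool yaw 0.0050979045970395405 tool z [ 4.51084557e-03 -5.17200087e-04 -9.99989692e-01]
panel top 1906
((513.2140502929688, 18.44782829284668), (6.590052604675293, 71.3902587890625), 0.6345173120498657) 0.0671923336286905
panel x=a*(y-ytcp)+b [-0.01173922  0.51269912]
rear 2640 [0.03811751 0.04546752] [0.63781518 0.02632073] [ 0.6201289  -0.03326237]
rel z of rear rim over tcp 0.05365098841439486 panel top rel 0.07366146190356959
```

```bash

python3 -m crank '[{"offset":[0.007,0,-0.0015],"dr":[0,0.002,0.001]},{"offset":[0.014,0,-0.002],"dr":[0,0.002,0.001]},{"offset":[0.021,0,-0.002],"dr":[0,0.002,0.001]},{"offset":[0.028,0,-0.002],"dr":[0,0.002,0.001]},{"offset":[0.028,0,-0.002],"dr":[0,0.002,0.001]}]'
python3 -m crank '[{"offset":[0.004,0,0],"dr":[0,0,0]},{"offset":[0.008,0,0],"dr":[0,0,0]},{"offset":[0.012,0,0],"dr":[0,0,0]},{"offset":[0.016,0,0],"dr":[0,0,0]},{"offset":[0.016,0,0],"dr":[0,0,0]}]'
```

```text
time: 9.48
eef_pos: [0.4953, -0.0156, -0.0103]
ee_rot: [0.0, 1.0, 0.003, 0.002]
contact_force: [0.1, -0.7, -3.4]
width: 0.0095
time: 9.9
eef_pos: [0.5121, -0.0156, -0.0102]
ee_rot: [0.0, 1.0, 0.003, 0.002]
contact_force: [-0.6, -0.1, -3.0]
width: 0.0097
```

```bash

python3 -m crank '[{"offset":[0.004,0,0],"dr":[0,0,0]},{"offset":[0.008,0,0],"dr":[0,0,0]},{"offset":[0.012,0,0],"dr":[0,0,0]},{"offset":[0.014,0,0],"dr":[0,0,0]},{"offset":[0.014,0,0],"dr":[0,0,0]}]'
for i in 1; do python3 -m crank '[{"offset":[0,0.002,0],"dr":[0,0,0]},{"offset":[0,0.003,0],"dr":[0,0,0]},{"offset":[0,0.004,0],"dr":[0,0,0]},{"offset":[0,0.004,0],"dr":[0,0,0]}]'; done
```

```text
time: 10.32
eef_pos: [0.5267, -0.0157, -0.0101]
ee_rot: [0.0, 1.0, 0.003, 0.002]
contact_force: [0.6, -0.5, -4.0]
width: 0.0091
time: 10.65
eef_pos: [0.5265, -0.0114, -0.0102]
ee_rot: [0.0, 1.0, 0.003, 0.002]
contact_force: [-0.5, -0.0, -3.6]
width: 0.0098
```

No contact yet. I'll continue in small steps.

```bash

python3 -m crank '[{"offset":[0,0.001,0],"dr":[0,0,0]},{"offset":[0,0.002,0],"dr":[0,0,0]},{"offset":[0,0.003,0],"dr":[0,0,0]},{"offset":[0,0.003,0],"dr":[0,0,0]}]'
python3 -c "from plant import env;s=env.observe();print(s['contact_force'],s['torque'])"
```

```text
time: 10.98
eef_pos: [0.5265, -0.0081, -0.0102]
ee_rot: [0.0, 1.0, 0.003, 0.002]
contact_force: [-0.2, 1.2, -3.3]
width: 0.0096
[-0.1853074   1.15395236 -3.27434765] [-0.05391824  0.15341546 -0.00422887]
```

```bash

python3 -m crank '[{"offset":[0,0.001,0],"dr":[0,0,0]},{"offset":[0,0.002,0],"dr":[0,0,0]},{"offset":[0,0.003,0],"dr":[0,0,0]},{"offset":[0,0.003,0],"dr":[0,0,0]}]'
python3 -c "from plant import env;s=env.observe();print(s['contact_force'],s['torque'])"
```

```text
time: 11.32
eef_pos: [0.5265, -0.0049, -0.0102]
ee_rot: [0.0, 1.0, 0.003, 0.002]
contact_force: [0.3, 0.5, -2.8]
width: 0.0096
[ 0.31448042  0.53220057 -2.77544515] [-0.05813893  0.18861953 -0.0290101 ]
```

```bash

python3 -m crank '[{"offset":[0,0.001,0],"dr":[0,0,0]},{"offset":[0,0.002,0],"dr":[0,0,0]},{"offset":[0,0.003,0],"dr":[0,0,0]},{"offset":[0,0.003,0],"dr":[0,0,0]}]'
python3 -c "from plant import env;s=env.observe();print(s['contact_force'],s['torque'])"
```

```text
time: 11.65
eef_pos: [0.5261, -0.0025, -0.0102]
ee_rot: [0.001, 1.0, 0.003, 0.002]
contact_force: [-1.0, -2.9, -2.0]
width: 0.0095
[-1.0223367  -2.91573393 -1.96395326] [-0.59602061  0.31763821 -0.36522266]
```

```bash

python3 -m crank '[{"offset":[0,0.001,0],"dr":[0,0,0]},{"offset":[0,0.002,0],"dr":[0,0,0]},{"offset":[0,0.003,0],"dr":[0,0,0]},{"offset":[0,0.003,0],"dr":[0,0,0]}]'
python3 -c "from plant import env;s=env.observe();print(s['contact_force'],s['torque'])"
```

```text
time: 11.98
eef_pos: [0.5257, -0.0002, -0.0102]
ee_rot: [0.001, 1.0, 0.003, 0.001]
contact_force: [-3.0, -4.7, -2.2]
width: 0.0097
[-2.95531789 -4.68961132 -2.17477404] [-0.86012484  0.44144172 -0.67584439]
```

Contact found at TCP y ≈ -0.004. I'll back off to a very light touch and look at the tray's yaw.

```bash

python3 -m crank '[{"offset":[0,-0.002,0],"dr":[0,0,0]},{"offset":[0,-0.0035,0],"dr":[0,0,0]},{"offset":[0,-0.0035,0],"dr":[0,0,0]}]'
python3 look.py w6
python3 - <<'E'
from h import *
f=dict(np.load("w6.npz"));X=f["X"];e=f["eef"];z=X[...,2];V,U=np.mgrid[:400,:640]
m=(U>425)&(U<610)&(V>150)&(V<210)&(abs(z-e[2]-.0525)<.003);p=X[m]
P=[]
for x in np.arange(e[0]+.065,.666,.005):
    s=p[abs(p[:,0]-x)<.0025]
    if len(s)>4:P.append((x,np.percentile(s[:,1],97)))
P=np.array(P);print("tray left edge",np.polyfit(P[:,0]-.67,P[:,1],1),P.round(4).tolist())
E
```

```text
time: 12.23
eef_pos: [0.5264, -0.0033, -0.0101]
ee_rot: [0.001, 1.0, 0.003, 0.002]
contact_force: [0.2, -1.5, -3.7]
width: 0.0098
[ 0.52635229 -0.00333081 -0.01010576] [8.33717137e-04 9.99993793e-01 2.76472555e-03 2.01863787e-03] [ 0.23308711 -1.5042848  -3.66277883] [-0.32171966  0.05631599 -0.17263395]
tool yaw 0.0055328559516581695 tool z [ 0.00404186 -0.00165626 -0.99999046]
panel top 1856
((574.2655639648438, 30.504314422607422), (6.572308540344238, 71.11919403076172), 0.4330742061138153) 0.06448548958328032
panel x=a*(y-ytcp)+b [-0.00830856  0.57360267]
rear 524 [0.02597254 0.03576586] [0.69874267 0.04492037] [ 0.68101215 -0.02102945]
rel z of rear rim over tcp 0.04587162001756615 panel top rel 0.07356632076864031
tray left edge [0.00174245 0.03714094] [[0.5914, 0.037], [0.5964, 0.037], [0.6014, 0.0371], [0.6064, 0.0371], [0.6114, 0.037], [0.6164, 0.0371], [0.6214, 0.0371], [0.6264, 0.037], [0.6314, 0.037], [0.6364, 0.037], [0.6414, 0.0372], [0.6464, 0.037], [0.6514, 0.0371], [0.6564, 0.0371], [0.6614, 0.0372]]
```

```bash

python3 -m crank '[{"offset":[0,-0.0012,0],"dr":[0,0,0.004]},{"offset":[0.002,-0.0012,0],"dr":[0,0,0.004]},{"offset":[0.005,-0.0012,0],"dr":[0,0,0.004]},{"offset":[0.009,-0.0012,0],"dr":[0,0,0.004]},{"offset":[0.009,-0.0012,0],"dr":[0,0,0.004]}]'
python3 -c "from plant import env;s=env.observe();print(s['contact_force'],s['torque'])"
```

```text
time: 12.7
eef_pos: [0.5361, -0.0043, -0.0102]
ee_rot: [0.001, 1.0, 0.005, 0.002]
contact_force: [0.5, -1.3, -3.3]
width: 0.0097
[ 0.53061027 -1.25932178 -3.27547841] [-0.20000279  0.17505475 -0.13341112]
```

```bash

python3 -m crank '[{"offset":[0.001,0,0],"dr":[0,0,0]},{"offset":[0.002,0,0],"dr":[0,0,0]},{"offset":[0.004,0,0],"dr":[0,0,0]},{"offset":[0.006,0,0],"dr":[0,0,0]},{"offset":[0.006,0,0],"dr":[0,0,0]}]'
python3 -c "from plant import env;s=env.observe();print(s['contact_force'],s['torque'])"
```

```text
time: 13.12
eef_pos: [0.5426, -0.0042, -0.0101]
ee_rot: [0.001, 1.0, 0.005, 0.003]
contact_force: [0.1, -0.5, -3.4]
width: 0.0099
[ 0.11231683 -0.4679187  -3.43643455] [-0.29106279  0.17913006 -0.20784875]
```

```bash

python3 -m crank '[{"offset":[0.001,0,0],"dr":[0,0,0]},{"offset":[0.002,0,0],"dr":[0,0,0]},{"offset":[0.004,0,0],"dr":[0,0,0]},{"offset":[0.006,0,0],"dr":[0,0,0]},{"offset":[0.006,0,0],"dr":[0,0,0]}]'
python3 -c "from plant import env;s=env.observe();print(s['contact_force'],s['torque'])"
```

```text
time: 13.53
eef_pos: [0.5493, -0.0042, -0.0101]
ee_rot: [0.001, 1.0, 0.005, 0.003]
contact_force: [0.0, -0.5, -3.3]
width: 0.0092
[ 0.04719323 -0.54324283 -3.3305123 ] [-0.24729884  0.12821584 -0.12554396]
```

```bash

python3 -m crank '[{"offset":[0.003,0,0],"dr":[0,0,0]},{"offset":[0.006,0,0],"dr":[0,0,0]},{"offset":[0.008,0,0],"dr":[0,0,0]},{"offset":[0.008,0,0],"dr":[0,0,0]}]'
python3 -c "from plant import env;s=env.observe();print(s['contact_force'],s['torque'])"
```

```text
time: 13.87
eef_pos: [0.558, -0.0042, -0.01]
ee_rot: [0.001, 1.0, 0.005, 0.003]
contact_force: [0.4, -1.1, -3.3]
width: 0.0095
[ 0.37991661 -1.107669   -3.34796046] [-0.22982708  0.12640184 -0.09953431]
```

Between the rails now, with only light contact. Advancing.

```bash

python3 -m crank '[{"offset":[0.005,0,0],"dr":[0,0,0]},{"offset":[0.01,0,0],"dr":[0,0,0]},{"offset":[0.014,0,0],"dr":[0,0,0]},{"offset":[0.016,0,0],"dr":[0,0,0]},{"offset":[0.016,0,0],"dr":[0,0,0]}]'
python3 -c "from plant import env;s=env.observe();print(s['contact_force'],s['torque'])"
```

```text
time: 14.28
eef_pos: [0.5749, -0.0041, -0.01]
ee_rot: [0.0, 1.0, 0.005, 0.004]
contact_force: [1.1, -1.3, -3.3]
width: 0.0098
[ 1.11190057 -1.26848499 -3.33347836] [-0.21154576  0.01637036 -0.14906046]
```

```bash

python3 -m crank '[{"offset":[0.005,0,0],"dr":[0,0,0]},{"offset":[0.01,0,0],"dr":[0,0,0]},{"offset":[0.014,0,0],"dr":[0,0,0]},{"offset":[0.016,0,0],"dr":[0,0,0]},{"offset":[0.016,0,0],"dr":[0,0,0]}]'
python3 -c "from plant import env;s=env.observe();print(s['contact_force'],s['torque'])"
```

```text
time: 14.7
eef_pos: [0.5918, -0.0041, -0.0099]
ee_rot: [0.0, 1.0, 0.005, 0.004]
contact_force: [0.3, -0.6, -2.8]
width: 0.0094
[ 0.25671545 -0.60533937 -2.83351385] [-0.19597177  0.08222334 -0.08865221]
```

```bash

python3 -m crank '[{"offset":[0.005,0,0],"dr":[0,0.001,0]},{"offset":[0.01,0,-0.0005],"dr":[0,0.002,0]},{"offset":[0.014,0,-0.001],"dr":[0,0.003,0]},{"offset":[0.017,0,-0.0015],"dr":[0,0.004,0]},{"offset":[0.017,0,-0.0015],"dr":[0,0.004,0]}]'
python3 look.py w7
python3 - <<'E'
from h import *
f=dict(np.load("w7.npz"));X=f["X"];z=X[...,2];V,U=np.mgrid[:400,:640];x=X[...,0]
m=(z>.045)&(z<.066)&(x>.645)&(x<.67)&(V<262);q=X[m];print("panel",len(q),np.percentile(q[:,0],[1,50,99]),q[:,2].max(),q[:,1].max())
m=(abs(z-.068)<.003)&(x>.66)&(X[...,1]>.02)&(X[...,1]<.05);q=X[m];print("case edge",len(q),np.percentile(q[:,0],[1,3]) if len(q) else 0)
E
```

```text
time: 15.12
eef_pos: [0.6097, -0.004, -0.0116]
ee_rot: [0.0, 1.0, 0.005, 0.003]
contact_force: [0.0, 0.1, -3.7]
width: 0.0095
[ 0.60966816 -0.00398029 -0.01155634] [3.43530032e-04 9.99984150e-01 4.97748677e-03 2.60871772e-03] [ 0.02554745  0.12928658 -3.65672147] [-0.1654799   0.02672793 -0.07942581]
tool yaw 0.009956907958377113 tool z [ 5.22077258e-03 -6.61079458e-04 -9.99986153e-01]
panel top 2257
((656.9095458984375, 49.21488952636719), (6.7280497550964355, 110.35575103759766), 0.9279192686080933) 0.06777581088387256
panel x=a*(y-ytcp)+b [-0.02622313  0.65715544]
panel 3692 [0.64627807 0.65471993 0.66996847] 0.06596788605024638 0.11452740226568042
case edge 10195 [0.67045369 0.67181657]Traceback (most recent call last):
  File "look.py", line 17, in <module>
    rim=(u>.155)&(u<.178)&(z>ez+.03)&(z<ez+.075)&(V<280);p=X[rim];print("rear",len(p),np.percentile(p[:,2],[50,95]),p[:,:2].max(0),p[:,:2].min(0))
                                                                                      ~~~~~~~~~~~~~^^^^^^^^^^^^^^^^
    return _quantile_unchecked(
        a, q, axis, out, overwrite_input, method, keepdims, weights)
    return _ureduce(a,
                    func=_quantile_ureduce_func,
    ...<5 lines>...
                    overwrite_input=overwrite_input,
                    method=method)
    r = func(a, **kwargs)
    result = _quantile(arr,
                       quantiles=q,
    ...<2 lines>...
                       out=out,
                       weights=wgt)
    slices_having_nans = np.isnan(arr[-1, ...])
                                  ~~~^^^^^^^^^
IndexError: index -1 is out of bounds for axis 0 with size 0
```

View pics/w7.png

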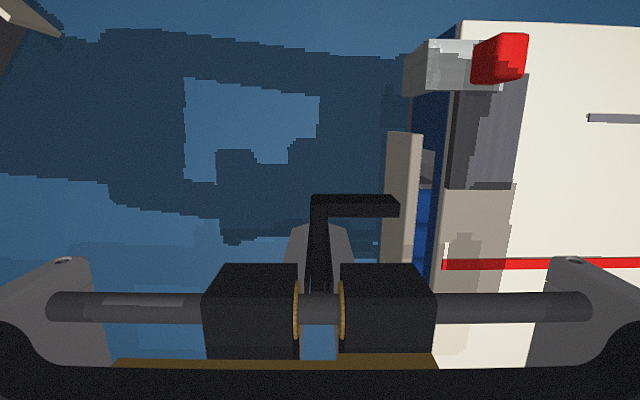

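The view shows the tray mostly in. The panel at (405,160) is about 10 mm from the front face at (440,150), and the bolt is open at top right. I'll finish with small steps.

```bash

python3 -m crank '[{"offset":[0.002,0,0],"dr":[0,0,0]},{"offset":[0.004,0,-0.0005],"dr":[0,0,0]},{"offset":[0.006,0,-0.001],"dr":[0,0,0]},{"offset":[0.007,0,-0.001],"dr":[0,0,0]},{"offset":[0.007,0,-0.001],"dr":[0,0,0]}]'
python3 -c "from plant import env;s=env.observe();print(s['contact_force'],s['torque'])"
```

```text
time: 15.58
eef_pos: [0.6165, -0.004, -0.0126]
ee_rot: [0.0, 1.0, 0.005, 0.003]
contact_force: [1.0, -1.7, -3.8]
width: 0.0098
[ 1.03580443 -1.68212747 -3.80067467] [-0.20066097  0.1914991  -0.11975323]
```

```bash

python3 -m crank '[{"offset":[0.001,0,0],"dr":[0,0,0]},{"offset":[0.0015,0,0],"dr":[0,0,0]},{"offset":[0.0015,0,0],"dr":[0,0,0]}]'
python3 -c "from plant import env;s=env.observe();print(s['contact_force'],s['torque'])"
```

```text
time: 15.83
eef_pos: [0.6181, -0.004, -0.0126]
ee_rot: [0.0, 1.0, 0.005, 0.003]
contact_force: [0.7, -0.1, -2.9]
width: 0.0098
[ 0.72151668 -0.14014936 -2.93602543] [-0.19015079  0.19738691 -0.12164993]
```

```bash

python3 -m crank '[{"offset":[0.0007,0,0],"dr":[0,0,0]},{"offset":[0.001,0,0],"dr":[0,0,0]},{"offset":[0.001,0,0],"dr":[0,0,0]}]'
python3 -c "from plant import env;s=env.observe();print(s['contact_force'],s['torque'])"
```

```text
time: 16.08
eef_pos: [0.6192, -0.004, -0.0126]
ee_rot: [0.0, 1.0, 0.005, 0.003]
contact_force: [-0.3, -0.6, -3.4]
width: 0.0093
[-0.32130293 -0.6022394  -3.3614142 ] [-0.22890055  0.22642779 -0.10464962]
```

```bash

python3 -m crank '[{"offset":[0.0007,0,0],"dr":[0,0,0]},{"offset":[0.001,0,0],"dr":[0,0,0]},{"offset":[0.001,0,0],"dr":[0,0,0]}]'
python3 -c "from plant import env;s=env.observe();print(s['contact_force'],s['torque'])"
```

```text
time: 16.33
eef_pos: [0.6198, -0.0039, -0.0127]
ee_rot: [0.0, 1.0, 0.005, 0.002]
contact_force: [-1.8, -0.6, -1.8]
width: 0.0097
[-1.79290252 -0.5979564  -1.7777716 ] [-0.16308631  0.48594325 -0.07744141]
```

```bash

python3 -m crank '[{"offset":[0.0005,0,0],"dr":[0,0,0]},{"offset":[0.001,0,0],"dr":[0,0,0]},{"offset":[0.001,0,0],"dr":[0,0,0]}]'
python3 -c "from plant import env;s=env.observe();print(s['contact_force'],s['torque'])"
```

```text
time: 16.58
eef_pos: [0.6197, -0.0038, -0.0127]
ee_rot: [0.0, 1.0, 0.005, 0.001]
contact_force: [-5.0, -0.9, -0.4]
width: 0.0094
[-4.96263764 -0.86665348 -0.39913119] [-0.17380969  1.0657228  -0.12057975]
```

Flush contact with the panel at about 5 N, at the predicted x. I'll release and rise.

```bash

python3 -m crank '[{"offset":[0.0005,0,-0.0006],"dr":[0,0,0]},{"offset":[0.0005,0,-0.0006],"dr":[0,0,0]}]' 
python3 -m crank '[{"offset":[0,0,0],"dr":[0,0,0]},{"offset":[0,0,0],"dr":[0,0,0]},{"offset":[0,0,0],"dr":[0,0,0]},{"offset":[0,0,0],"dr":[0,0,0]},{"offset":[0,0,0],"dr":[0,0,0]}]' 0.3 20
python3 -m crank '[{"offset":[0,0,0.01],"dr":[0,0,0]},{"offset":[0,0,0.03],"dr":[0,0,0]},{"offset":[0,0,0.06],"dr":[0,0,0]},{"offset":[0,0,0.1],"dr":[0,0,0]},{"offset":[0,0,0.13],"dr":[0,0,0]}]'
python3 -m crank '[{"offset":[-0.03,0.02,0.01],"dr":[0,0,0]},{"offset":[-0.06,0.04,0.02],"dr":[0,0,0]},{"offset":[-0.06,0.04,0.02],"dr":[0,0,0]}]'
python3 - <<'E'
from plant import env,eyes
from h import *
s=env.observe();f=eyes.grab_frame("wrist");X=cloud(f,s["eef_pos"],s["ee_rot"]);np.savez("w8.npz",X=X,eef=s["eef_pos"],q=s["ee_rot"],**f);cv2.imwrite("pics/w8.png",f["img"][:,:,::-1])
z=X[...,2];x=X[...,0];y=X[...,1];V,U=np.mgrid[:400,:640];ok=V<255
m=ok&(abs(z-.060)<.004)&(x>.652)&(x<.676);q=X[m];print("panel top",len(q),np.percentile(q[:,0],[2,50,98]),np.percentile(q[:,1],[0.5,99.5]),np.median(q[:,2]),np.polyfit(q[:,1],q[:,0],1))
for yy in (-.04,-.02,0,.02,.04):
    a=q[abs(q[:,1]-yy)<.006];b=X[ok&(abs(z-.068)<.0025)&(abs(y-yy)<.006)&(x>.66)]
    if len(a)>5 and len(b)>5:print(yy,"panel back",np.percentile(a[:,0],97),"case edge",np.percentile(b[:,0],2))
hsv=cv2.cvtColor(f["img"],cv2.COLOR_RGB2HSV);red=((hsv[...,0]<8)|(hsv[...,0]>172))&(hsv[...,1]>120)
q=X[red&(z>.088)&(z<.1)&ok];print("knob",len(q),np.percentile(q,[1,50,99],axis=0))
E
```

```text
time: 16.75
eef_pos: [0.6196, -0.0038, -0.0131]
ee_rot: [0.0, 1.0, 0.005, 0.0]
contact_force: [-4.7, 0.1, 0.6]
width: 0.0097
time: 17.17
eef_pos: [0.6206, -0.0038, -0.0125]
ee_rot: [0.0, 1.0, 0.005, 0.001]
contact_force: [0.8, -0.1, 0.8]
width: 0.0283
time: 17.58
eef_pos: [0.6213, -0.0038, 0.1212]
ee_rot: [0.0, 1.0, 0.005, 0.003]
contact_force: [1.7, 0.2, 0.1]
width: 0.0281
time: 17.83
eef_pos: [0.5596, 0.0393, 0.1462]
ee_rot: [-0.001, 1.0, 0.007, 0.006]
contact_force: [0.7, 0.8, 0.6]
width: 0.0286
panel top 711 [0.65366957 0.66801378 0.67068181] [-0.03018211  0.11331349] 0.059830869763834504 [-0.03012231  0.66813341]
-0.02 panel back 0.6707980517806692 case edge 0.6739287425764545
0 panel back 0.670611791434623 case edge 0.6737876999180527
0.02 panel back 0.6708189187337508 case edge 0.6738438058639233
0.04 panel back 0.6705855546484475 case edge 0.6770690482083879
knob 239 [[0.67172067 0.08715131 0.08903819]
 [0.67634521 0.09480053 0.0932668 ]
 [0.6831434  0.10273418 0.09559975]]
```

View pics/w8.png

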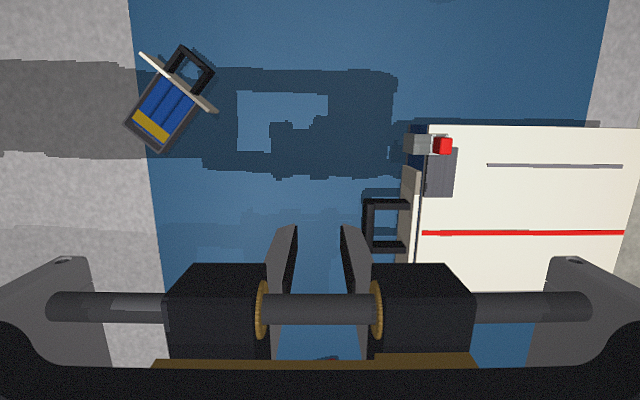

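The tray's panel is flush: its back and the case front are both at x ≈ 0.6707. The handle is free and the bolt is still open, with the knob at (443,146). Next I'll shut the fingers and come down on the +y side of the knob.

```bash

python3 -m crank '[{"offset":[0.02,0.03,0],"dr":[0,0,0]},{"offset":[0.045,0.06,0],"dr":[0,0,0]},{"offset":[0.075,0.085,0],"dr":[0,0,0]},{"offset":[0.105,0.099,0],"dr":[0,0,0]},{"offset":[0.118,0.099,0],"dr":[0,0,0]}]' 0 30
python3 -m crank '[{"offset":[0,0,-0.02],"dr":[0,0,0]},{"offset":[0,0,-0.04],"dr":[0,0,0]},{"offset":[0,0,-0.06],"dr":[0,0,0]},{"offset":[0,0,-0.07],"dr":[0,0,0]},{"offset":[0,0,-0.07],"dr":[0,0,0]}]'
```

```text
time: 18.3
eef_pos: [0.6819, 0.1396, 0.1426]
ee_rot: [-0.0, 1.0, 0.008, 0.006]
contact_force: [-0.7, 0.1, -1.9]
width: 0.0011
time: 18.72
eef_pos: [0.6801, 0.1389, 0.068]
ee_rot: [0.0, 1.0, 0.008, 0.002]
contact_force: [-0.2, 0.1, -0.7]
width: -0.0001
```

```bash

python3 -m crank '[{"offset":[-0.001,0,-0.01],"dr":[0,0,0]},{"offset":[-0.001,0,-0.02],"dr":[0,0,0]},{"offset":[-0.001,0,-0.024],"dr":[0,0,0]},{"offset":[-0.001,0,-0.024],"dr":[0,0,0]}]'
python3 -m crank '[{"offset":[0,-0.008,0],"dr":[0,0,0]},{"offset":[0,-0.016,0],"dr":[0,0,0]},{"offset":[0,-0.023,0],"dr":[0,0,0]},{"offset":[0,-0.027,0],"dr":[0,0,0]},{"offset":[0,-0.031,0],"dr":[0,0,0]}]'
```

```text
time: 19.05
eef_pos: [0.6783, 0.1386, 0.0426]
ee_rot: [0.0, 1.0, 0.008, 0.001]
contact_force: [0.0, 0.1, 0.3]
width: 0.0005
time: 19.47
eef_pos: [0.6789, 0.1073, 0.0435]
ee_rot: [-0.0, 1.0, 0.007, 0.002]
contact_force: [-0.0, 2.1, 1.5]
width: 0.0006
```

```bash

python3 -m crank '[{"offset":[0,-0.005,0],"dr":[0,0,0]},{"offset":[0,-0.01,0],"dr":[0,0,0]},{"offset":[0,-0.015,0],"dr":[0,0,0]},{"offset":[0,-0.02,0],"dr":[0,0,0]},{"offset":[0,-0.025,0],"dr":[0,0,0]}]'
python3 -m crank '[{"offset":[0,-0.002,0],"dr":[0,0,0]},{"offset":[0,-0.004,0],"dr":[0,0,0]},{"offset":[0,-0.006,0],"dr":[0,0,0]},{"offset":[0,-0.006,0],"dr":[0,0,0]}]'
```

```text
time: 19.88
eef_pos: [0.6791, 0.082, 0.0438]
ee_rot: [-0.0, 1.0, 0.007, 0.002]
contact_force: [-0.0, 0.8, 0.4]
width: 0.0003
time: 20.22
eef_pos: [0.6792, 0.0754, 0.0438]
ee_rot: [-0.0, 1.0, 0.007, 0.002]
contact_force: [0.8, 0.7, -0.2]
width: 0.0003
```

```bash

python3 -m crank '[{"offset":[0,-0.001,0],"dr":[0,0,0]},{"offset":[0,-0.002,0],"dr":[0,0,0]},{"offset":[0,-0.003,0],"dr":[0,0,0]},{"offset":[0,-0.003,0],"dr":[0,0,0]}]'
python3 -m crank '[{"offset":[0,-0.001,0],"dr":[0,0,0]},{"offset":[0,-0.002,0],"dr":[0,0,0]},{"offset":[0,-0.002,0],"dr":[0,0,0]}]'
```

```text
time: 20.55
eef_pos: [0.6791, 0.0739, 0.0438]
ee_rot: [-0.001, 1.0, 0.007, 0.002]
contact_force: [0.9, 5.5, 0.7]
width: 0.0008
time: 20.8
eef_pos: [0.6791, 0.074, 0.0438]
ee_rot: [-0.003, 1.0, 0.008, 0.002]
contact_force: [0.3, 7.3, 1.0]
width: 0.0005
```

The bolt reached its end stop at y ≈ 0.074, as predicted. I'll back off, rise clear and check.

```bash

python3 -m crank '[{"offset":[0,0.01,0],"dr":[0,0,0]},{"offset":[0,0.03,0],"dr":[0,0,0]},{"offset":[0,0.05,0.01],"dr":[0,0,0]},{"offset":[0,0.05,0.05],"dr":[0,0,0]},{"offset":[0,0.05,0.09],"dr":[0,0,0]}]'
python3 -m crank '[{"offset":[-0.04,-0.01,0.01],"dr":[0,0,0]},{"offset":[-0.08,-0.03,0.01],"dr":[0,0,0]},{"offset":[-0.11,-0.05,0.01],"dr":[0,0,0]},{"offset":[-0.12,-0.07,0.01],"dr":[0,0,0]},{"offset":[-0.12,-0.07,0.01],"dr":[0,0,0]}]'
python3 - <<'E'
from plant import env,eyes
from h import *
s=env.observe();f=eyes.grab_frame("wrist");X=cloud(f,s["eef_pos"],s["ee_rot"]);cv2.imwrite("pics/w9.png",f["img"][:,:,::-1]);print(s["contact_force"])
z=X[...,2];x=X[...,0];y=X[...,1];V,U=np.mgrid[:400,:640];ok=V<255
q=X[ok&(abs(z-.060)<.004)&(x>.652)&(x<.676)&(abs(y)<.04)]
print("panel",len(q),np.percentile(q[:,0],[2,50,97]),np.percentile(q[:,2],[50,95]),np.polyfit(q[:,1],q[:,0],1))
hsv=cv2.cvtColor(f["img"],cv2.COLOR_RGB2HSV);red=((hsv[...,0]<8)|(hsv[...,0]>172))&(hsv[...,1]>120)
q=X[red&(z>.088)&(z<.1)&ok];print("knob",len(q),np.percentile(q,[1,50,99],axis=0))
f=eyes.grab_frame("top");X=cloud(f);z=X[...,2]
reg=lambda a,b,c,d:(U>=a)&(U<b)&(V>=c)&(V<d)
for n,m in (("pot",reg(200,228,148,172)&(z>.03)),("meter",reg(355,405,180,240)&(z>.025))): print(n,cv2.minAreaRect((X[m][:,:2]*1000).astype(np.float32)))
cv2.imwrite("pics/top9.png",f["img"][:,:,::-1])
E
```

```text
time: 21.22
eef_pos: [0.6766, 0.124, 0.1307]
ee_rot: [-0.001, 1.0, 0.009, -0.002]
contact_force: [1.1, -0.6, -0.0]
width: 0.0003
time: 21.63
eef_pos: [0.554, 0.0502, 0.1412]
ee_rot: [0.001, 1.0, 0.007, -0.002]
contact_force: [0.8, 0.4, 0.1]
width: 0.0004
[0.8044129  0.44977139 0.0752857 ]
panel 402 [0.66383505 0.66725724 0.67065228] [0.05969419 0.06248989] [-0.00417483  0.66738382]
knob 234 [[0.67171547 0.05048018 0.08834273]
 [0.67677703 0.05855528 0.09331498]
 [0.68376209 0.06535365 0.09486328]]
pot ((695.0252685546875, 294.35955810546875), (69.4764175415039, 69.40764617919922), 72.39469146728516)
meter ((527.5914916992188, -286.9483642578125), (150.1145782470703, 80.89195251464844), 16.98365020751953)
```

View pics/w9.png

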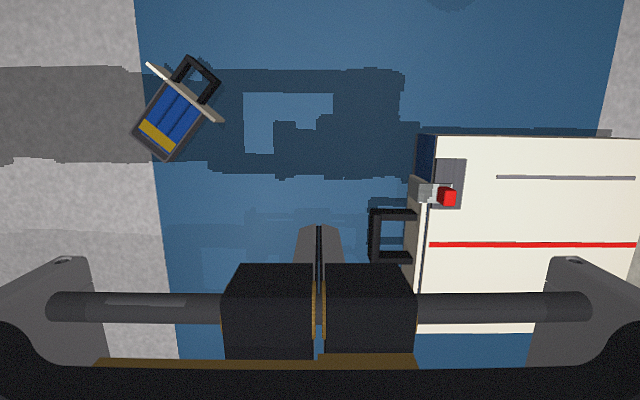

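The bolt is across in front of the panel, with the knob at (447,197) and y ≈ 0.058. The tray is flush, the fingers are clear, and the pot and meter haven't moved. I'm handing it in.

```bash
python3 -c "
from plant import order
print(order.close_job())"
```

```text
the job is handed in; nothing more can be done
None
```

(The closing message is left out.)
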